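Shut the flow reactor down from its control console

ROBOT

A 7-joint arm with a two-finger parallel gripper is mounted at the origin on a cart in front of the work surface, level with it; the furniture and walls round the work are solid. World frame = base frame: x ahead of the robot, y to its left, z up, the work surface at z = 0. Lengths are in m, angles in degrees, forces in N, time in s.
With the tool pointing down it reaches from about 0.375 to 0.925 m from the base axis. Payload 3.1 kg.
Tool frame: the origin (TCP) lies at the centre of the arm's flange, where the gripper is bolted on; the fingertips stand 173 mm ahead of it and the grasp point (between the pads) lies 155 mm ahead of it; z points along the fingers, y is the direction in which the jaws open and shut (so a half turn about z gives the same grasp; the last joint's range is limited). The gripper opens to 85 mm and grips with 20 to 120 N. Pads are 22 mm wide; open, the fingers measure 114 mm over their backs; the gripper's body (76 mm by 85 mm) begins 54 mm behind the grasp point. The pads swing forward as they close: fully open they stand 13 mm farther back than shut.
Start: joints at [63.724, 21.939, 2.515, 91.553, -1.026, 66.532, -2.859], TCP at [0.229, -0.608, 0.405] pointing down, gripper open.
Joint ranges: [-149.38, 149.38], [-23.57, 123.04], [-84.95, 90], [0, 143.3], [-89.99, 269.99], [3.08, 112.72], [-163.45, 163.45]. Speed limits (degrees/s): [159.86, 159.86, 180, 180, 180, 180, 180].

INTERFACE

Orientations are given as [roll, pitch, yaw] about the fixed x, y, z axes, in that order (R = Rz(yaw) Ry(pitch) Rx(roll)).
In Python, from plant import bot gives the robot as it stands.
- The arm moves only by the tool jog_arm, never from a script. Its argument "plan" is a list that holds one entry, the list of rows, each a list of 4 numbers: the shift along the tool's x, y, z in m, then the turn about the tool's z in rad. A call has 1 to 12 rows; each row shifts and turns the commanded pose from where the row before left it, along the tool's axes as they then stand; what a row does not reach is not made up. A row lasts 1/8 s, in which the tool goes at most 62.5 mm and 10.7 degrees, less where a joint would pass 70% of its speed; a pose out of reach is approached as far as the arm can. A call with a gripper value outside its range is refused whole. "gripper" is the opening, from 0 (shut) to 1 (fully open), set as the call begins (left out, the last holds). The fingers move at their own pace and stop on an object; the grip force is fixed at half the most. Time passes only in rows, so rows that do not move let the fingers close. It gives the time, the measured TCP pose, the force and the opening at its end, in the units of the state.
- bot.get_state(): the state, without advancing time (a new reading comes with each control period).
- bot.snapshot(name): name is "scene" or "top" or "wrist"; returns (picture, depth): 420x560x3 uint8, blue, green, red; 420x560 float32, m along the optical axis (not along the pixel's ray), 0 where there is no reading.
- bot.camera_info(name): a dict with "fx", "fy", "cx", "cy" (pixels), "origin" and "attitude" of the camera in the world; the wrist camera has in their place "T_tool_cam" (4x4, takes a point from camera to tool coordinates, whose origin is the TCP and whose axes are the flange's). Camera axes: x right, y down, z forward; pixel columns grow to the right and rows downward; lengths in m; the calibration is good to about 2 mm. A picture is of the moment at which its call begins: read the wrist's pose just before it. camera_info takes no time and is no camera call.
- bot.job_done(): hands the job in, once; it reports no verdict.
The state is a dict: "t": time; "q": joint angles; "joint_velocities": joint speeds; "effort": joint torques, N m; "tool_pos": TCP position; "tool_rot": TCP orientation; "ft_force": force on the tool from outside, world axes, zero at the start; "torque": the same for the moment, N m; "opening": opening from 0.0 (shut) to 1.0 (fully open).
Only numpy, scipy, OpenCV 4.12 (cv2) and the standard library are available. Lean on these libraries where they do the work, as an engineer would, in place of code of your own. Each camera call takes 0.05 s, during which the arm holds its last target. There are 200 camera calls.

TASK

Shut the flow reactor down from its cordless control console, touching each control only lightly with the fingertips: press down the raised near half of the wide rocker to switch the heater off, and only after that do the same with the narrow rocker to cut the feed gas, so that the reactor is never hot without flow; leave the round fan rocker on. Once both are off, push the sliding shutter fully back by its ridge, then press the purge button that it covered fully in and let it come back out. Leave the shutter back, and do not push the console about, lift it or disturb the things round it.

Things in the scene. Friction and masses are not known exactly. Their poses are not given: they have to be found in the camera images.
- console: Light-grey box with a flat metal panel, loose on rubber feet, 1.3 to 2.3 kg; 92 mm deep (x), 190 wide (y), panel face 46 mm above the cart, stub aerial 75 mm tall at the rear left corner. Origin: centre of its underside. +x: its rear, +y: its left for the operator, z up. Yaw within 0.25 rad. Row of controls at y = +64 (heater), +22 (feed), -14 (fan), -60 mm (purge, under the shutter).
- heater_pivot (a point): Middle of the heater rocker's pivot line (along the console's y): x = 0, y = +64 mm, 52 mm above the cart. The rocker is black, rectangular, the wide one: 39 mm long (along x), 31 mm wide, its top a shallow V. The raised half stands at 0.40 rad, its end 7.5 mm above the pivot line; the other half lies level at 52 mm. Press on the near (-x) side of the pivot line.
- heater_pad (a point): Point to press: on the top of the near half of the heater rocker, 12 mm from the pivot line; moves with it. While on it is 4.6 mm above the pivot line, when off level with it (52 mm above the cart).
- heater (a joint): Heater rocker, rad: 0 = on (near half raised), 0.40 = off (near half down, level). Stiff, no spring: about 3 N on the near half turns it and it stays where it is left, so press it right down to its hard end stop.
- feed_pad (a point): Point to press on the feed-gas rocker, the narrow one, which is like the heater's but only 17 mm wide, centred at y = +22 mm: same length, heights, swing and force; the point lies likewise.
- feed (a joint): Feed-gas rocker, rad: 0 = on (near half raised), 0.40 = off (near half down, level). Moves and stays as the heater's does.
- fan (a joint): Round-bezelled fan rocker (19 mm long, 16 mm wide) between the feed rocker and the shutter, rad: 0 = on, 0.40 = off. Stays on.
- shutter_ridge (a point): Middle of the top front edge of the grey thumb ridge of the sliding shutter; moves with it. Shut: x = -38 mm, y = -60 mm in the console's frame, 66 mm above the cart. The ridge's flat front face (normal -x) is 36 mm wide and reaches from 55 to 66 mm above the cart; behind it the shutter's roof, 34 mm long, is 57 mm above the cart. Low steel rails guide it on both sides.
- shutter (a joint): Shutter, m: 0 = shut over the button, 0.038 = fully back (hard stop), clear of it. Starts shut or up to 4 mm open. About 1 N on the ridge's front, towards the console's rear (+x), slides it; it stays where it is left. A fingertip 58 to 60 mm above the cart pushes the ridge and passes clear over the button.
- purge_top (a point): Centre of the top face of the purge button, a black cap 22 mm across in a steel collar, at x = -21 mm, y = -60 mm in the console's frame; released, its top is 53 mm above the cart. It can be reached only with the shutter back.
- purge (a joint): Purge button travel, m: 0 = out, 0.004 = fully in. Springs back; 1.9 N starts it, about 5 N holds it fully in, then a hard stop.
- sample_case: Bystander: dark blue case, 107 x 150 x 45 mm, loose. Origin: centre of its underside. It and the console may change places (one in front of the laptop, one to the right of it).
- mouse: Bystander: computer mouse, 104 x 62 x 40 mm, loose, right of the laptop. Origin: centre of its underside.
- reagent_bottle: Bystander: clear screw-cap bottle, 56 mm across, 106 mm tall, loose. Origin: centre of its underside.
- beaker: Bystander: glass beaker, 51 mm across, 66 mm tall, loose. Origin: centre of its underside.
- timer: Bystander: countdown timer lying on its back, 62 x 62 x 18 mm, loose. Origin: centre of its underside.
- pen_black: Bystander: pen lying on the cart, 143 mm long (its y), 10 mm thick, loose. Origin: centre of its underside.
- union_fitting: Bystander: metal tube union, 18 x 39 x 20 mm, loose. Origin: centre of its underside.

How it is judged (in metres and radians):
On the way, in this order (a step that is already met when the one before it is completed fails the run):
1. the heater rocker is pressed to off (value of joint heater above 0.34 rad), for 0.1 s.
2. the feed-gas rocker is pressed to off (value of joint feed above 0.34 rad), for 0.1 s.
3. the shutter is pushed back (value of joint shutter above 0.032 m), for 0.1 s.
4. the purge button is pressed fully in (value of joint purge above 0.0032 m and value of joint shutter above 0.032 m), for 0.05 s.
At the end, for the whole second after the job is handed in: Heater and feed-gas rockers off (over 0.34 rad), fan rocker still on (under 0.06 rad), shutter back (over 32 mm), purge button back out (within 1 mm), console standing still, flat, within 15 mm of where it stood (value of joint each of heater, feed above 0.34 rad and value of joint fan below 0.06 rad and value of joint shutter above 0.032 m and value of joint purge below 0.001 m and distance of console from where it was at the start of the episode below 0.015 m and angle between console's own z axis and vertical below 0.05 rad and linear speed of console below 0.01 m/s); the robot touches nothing.
It fails at once if out of order: the feed gas is cut while the heater is on, or the shutter is opened or the purge button pressed while the heater or the feed gas is on ((value of joint feed above 0.2 rad and value of joint heater below 0.2 rad) or ((value of joint purge above 0.002 m or value of joint shutter above 0.012 m) and value of joint any of heater, feed below 0.2 rad)).
It fails at once if the fan is switched off (value of joint fan above 0.2 rad).
It fails at once if the console is touched with more than 30 N (contact force between any of the fingers, the arm and console above 30 N).
It fails at once if the console is pushed more than 15 mm, lifted or tipped (distance of console from where it was at the start of the episode above 0.015 m or height (world z) of console above 0.006 m or angle between console's own z axis and vertical above 0.1 rad).
It fails at once if a thing standing round the console is moved more than 20 mm or lifted (distance of any of sample_case, mouse, reagent_bottle, beaker, timer, pen_black, union_fitting from where it was at the start of the episode above 0.02 m or height (world z) of any of sample_case, mouse, reagent_bottle, beaker, timer, pen_black, union_fitting above 0.012 m).
It also fails if it takes over 48 s, if anything falls off the work surface, if the arm or the gripper's body presses on something with over 40 N, if the wrist force passes 120 N, or if a joint passes its speed limit or range.

## Working session

There is one attempt and no reset: what is moved stays moved. The work goes in short steps, Python scripts to look and compute and a tool call to move; the robot and the scene stay as the last step left them, time stands still between calls to the robot, and variables do not carry over. Pictures are saved under pics/ and viewed, about 8 in all and at most 12, crops included, and the job is handed in when it is done.

Besides the shell and the picture viewer there is one more tool, called after ">>>" as name(argument=value, ...), one argument or row to a line, values as JSON. jog_arm: Moves the arm, as the interface text tells. Its arguments: {"type":"object","properties":{"plan":{"type":"array","items":{"type":"array","items":{"type":"array","items":{"type":"number"}}}},"gripper":{"type":"number"}},"required":["plan"]}

```bash
mkdir -p pics && python3 - <<'E'
from plant import bot
import cv2
print(bot.get_state())
for n in("scene","top","wrist"):
    print(n,bot.camera_info(n))
p,d=bot.snapshot("top"); cv2.imwrite("pics/top1.png",p); import numpy as np; np.save("top1.npy",d)
E
```

```text
{'t': 0.0, 'q': array([63.72302866, 21.99167949,  2.51175646, 91.65090878, -1.02691367,
       66.52931819, -2.85962358]), 'joint_velocities': array([ 0.01439998,  0.04218443,  0.08540702, -0.05112196, -0.0443789 ,
       -0.0563445 , -0.00071327]), 'effort': array([ 4.66319352e-05, -4.33452058e+01,  1.02460228e+00, -2.49508184e+01,
        1.05996622e-02,  1.10681905e-02, -1.00409537e-06]), 'tool_pos': array([ 0.22931954, -0.60767573,  0.40327489]), 'tool_rot': array([-1.79850743e+02,  6.90509868e-03,  2.06766608e+01]), 'ft_force': array([-0.94314027,  0.71292617, -0.51213021]), 'torque': array([0.0062906 , 0.00469887, 0.00965862]), 'opening': 0.9985403183173043}
scene {'fx': 502.2375568592518, 'fy': 502.2375568592518, 'cx': 281.8822560481373, 'cy': 214.35323318255334, 'origin': array([-0.17516078,  0.57076615,  0.60064531]), 'attitude': array([-119.23662546,    0.84513493, -127.68899456])}
top {'fx': 426.99662881106923, 'fy': 426.99662881106923, 'cx': 280.53418561125955, 'cy': 207.83100542335802, 'origin': array([ 0.48962318, -0.01522947,  1.06110611]), 'attitude': array([-176.45231527,    2.00786828,  -90.17848576])}
wrist {'fx': 372.71952558907645, 'fy': 372.71952558907645, 'cx': 280.6983996619283, 'cy': 207.84381944019995, 'T_tool_cam': array([[ 4.82160489e-04, -9.59635553e-01, -2.81246108e-01,
         7.12406076e-02],
       [ 9.99999650e-01,  2.70519100e-04,  7.91337437e-04,
        -5.40920247e-04],
       [-6.83313095e-04, -2.81246392e-01,  9.59635348e-01,
         3.09985602e-02],
       [ 0.00000000e+00,  0.00000000e+00,  0.00000000e+00,
         1.00000000e+00]])}
```

View pics/top1.png

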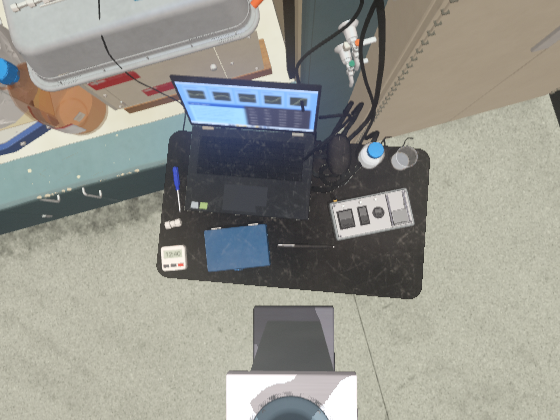

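The top view shows the console at about (372,214), right of the laptop, with the heater at left (345,218) and the shutter at right (400,207). The bottle (372,155), beaker (404,157) and mouse (340,152) stand behind it, and the pen tip is at about (333,247).

```bash
cat > h.py <<'E'
from plant import bot
import cv2, numpy as np
from scipy.spatial.transform import Rotation as R
def cam(n, st=None):
    c=bot.camera_info(n)
    K=np.array([[c['fx'],0,c['cx']],[0,c['fy'],c['cy']],[0,0,1]])
    if 'origin' in c: return K,R.from_euler('xyz',c['attitude'],degrees=True).as_matrix(),np.array(c['origin'])
    T=c['T_tool_cam']; Rt=R.from_euler('xyz',st['tool_rot'],degrees=True).as_matrix()
    return K,Rt@T[:3,:3],Rt@T[:3,3]+st['tool_pos']
def ray(px,z,C):
    K,Rc,o=C; px=np.atleast_2d(px).astype(float); z=np.broadcast_to(z,len(px))
    d=np.c_[px,np.ones(len(px))]@np.linalg.inv(K).T@Rc.T
    return o+d*((z-o[2])/d[:,2])[:,None]
def proj(P,C):
    K,Rc,o=C; q=(np.atleast_2d(P)-o)@Rc@K.T
    return q[:,:2]/q[:,2:]
E
python3 - <<'E'
from h import *
p=cv2.imread("pics/top1.png"); C=cam("top")
m=((p.min(2)>110)).astype(np.uint8); m[:180]=0;m[250:]=0;m[:,:325]=0;m[:,418:]=0
m=cv2.morphologyEx(m,cv2.MORPH_CLOSE,np.ones((5,5)))
c=max(cv2.findContours(m,0,1)[0],key=cv2.contourArea); r=cv2.minAreaRect(c); b=cv2.boxPoints(r)
w=ray(b,.046,C); print(r,w.round(3),w.mean(0))
print([np.linalg.norm(w[i]-w[i-1]).round(3) for i in range(4)])
for n,px,z in(("aerial?",(334,201),.07),("bottle",(372,152),.1),("beaker",(404,157),.06),("pen",(333,247),.005)): print(n,ray(px,z,C).round(3))
E
```

```text
((371.5000305175781, 213.5), (38.83099365234375, 79.6231460571289), 78.69007110595703) [[ 0.565 -0.094  0.046]
 [ 0.601 -0.279  0.046]
 [ 0.511 -0.295  0.046]
 [ 0.475 -0.111  0.046]] [ 0.53824436 -0.19472817  0.046     ]
[np.float64(0.092), np.float64(0.188), np.float64(0.091), np.float64(0.187)]
aerial? [[ 0.566 -0.105  0.07 ]]
bottle [[ 0.675 -0.189  0.1  ]]
beaker [[ 0.67 -0.27  0.06]]
pen [[ 0.458 -0.107  0.005]]
```

>>> jog_arm(
  plan=[
    [[0.037, -0.0257, 0], [0.037, -0.0257, 0.005], [0.037, -0.0257, 0.01], [0.037, -0.0257, 0.01], [0.037, -0.0257, 0.01], [0.037, -0.0257, 0.01], [0.037, -0.0257, 0.01], [0.037, -0.0257, 0.01], [0.037, -0.0257, 0.01], [0.037, -0.0257, 0.01], [0.037, -0.0257, 0.01], [0, 0, 0, 0.17]],
  ],
  gripper=0,
)

```text
validation failed for argument at $.pl...
```

>>> jog_arm(
  plan=[
    [[0.037, -0.0257, 0, 0], [0.037, -0.0257, 0.005, 0], [0.037, -0.0257, 0.01, 0], [0.037, -0.0257, 0.01, 0], [0.037, -0.0257, 0.01, 0], [0.037, -0.0257, 0.01, 0], [0.037, -0.0257, 0.01, 0], [0.037, -0.0257, 0.01, 0], [0.037, -0.0257, 0.01, 0], [0.037, -0.0257, 0.01, 0], [0.037, -0.0257, 0.01, 0], [0, 0, 0, 0.17]],
  ],
  gripper=0,
)

```text
t: 1.55
tool_pos: [0.5121, -0.1945, 0.3082]
tool_rot: [-179.8, 0.0, 11.2]
ft_force: [-0.4, -0.5, 0.4]
opening: -0.0
```

>>> jog_arm(
  plan=[
    [[0, 0, 0, 0], [0, 0, 0, 0]],
  ],
)

```text
t: 1.8
tool_pos: [0.5099, -0.2008, 0.3094]
tool_rot: [180.0, 0.1, 11.0]
ft_force: [-0.3, 0.3, 0.0]
opening: 0.005
```

```bash
python3 - <<'E'
from h import *
import pickle
st=bot.get_state(); p,d=bot.snapshot("wrist"); cv2.imwrite("pics/w1.png",p); pickle.dump((st,d),open("w1.pkl","wb"))
print(st['tool_pos'],st['tool_rot'],st['opening'],st['t'],st['ft_force'])
E
```

```text
[ 0.50985905 -0.20081554  0.30937031] [1.79994731e+02 5.24799398e-02 1.09736942e+01] 0.005063644679139393 1.8 [-0.27201535  0.27111487  0.01844201]
```

View pics/w1.png

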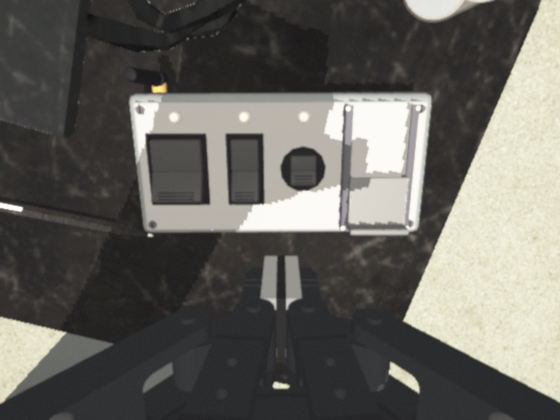

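The wrist view shows the console upright in the picture. The panel corners are at about (132,96), (431,96), (417,233) and (144,233). The heater rocker is at (178,170), the feed at (245,169), the round fan at (303,168), and the shut shutter's ridge at (380,232). The closed fingertips are at (281,256), about 16 mm wide.

```bash
python3 - <<'E'
from h import *
import pickle
st,d=pickle.load(open("w1.pkl","rb")); p=cv2.imread("pics/w1.png"); C=cam("wrist",st)
m=(p.max(2)<75).astype(np.uint8); roi=np.zeros_like(m); roi[108:225,146:340]=1; m=cv2.morphologyEx(m*roi,cv2.MORPH_OPEN,np.ones((3,3)))
m=cv2.morphologyEx(m,cv2.MORPH_CLOSE,np.ones((9,9)))
n,l,s,c=cv2.connectedComponentsWithStats(m)
P=[];Q=[]
for i in range(1,n):
    if s[i,4]<300: continue
    x,y,w,h,a=s[i]; q=ray([[x,y],[x+w,y],[x+w,y+h],[x,y+h]],.047,C); print(s[i],q.mean(0).round(4))
    Q.append(q.mean(0)[:2])
b=np.array([[132,97],[431,96],[417,233],[144,233]]); w=ray(b,.046,C)[:,:2]; print("corners",w.round(4),[np.linalg.norm(w[i]-w[i-1]).round(4) for i in range(4)], w.mean(0))
e=(w[0]-w[1]+w[3]-w[2]); print("yaw from corners",np.degrees(np.arctan2(-e[0],e[1])))
if len(Q)==3:
    Q=np.array(sorted(Q,key=lambda v:-v[1])); e=Q[0]-Q[2]; print("yaw rockers",np.degrees(np.arctan2(-e[0],e[1])),np.linalg.norm(Q[0]-Q[1]),np.linalg.norm(Q[2]-Q[1]))
    a=np.arctan2(-e[0],e[1]); Rz=np.array([[np.cos(a),-np.sin(a)],[np.sin(a),np.cos(a)]])
    print("origins",[ (q-Rz@[0,y]).round(4) for q,y in zip(Q,(.064,.022,-.014))])
# depth-based check of panel height
for px in [(215,120),(330,210),(178,150),(178,198),(245,198),(303,178),(380,232),(380,225),(380,205)]:
    K,Rc,o=C; z=d[px[1],px[0]]; v=np.linalg.inv(K)@[px[0],px[1],1]*z; print(px,(Rc@v+o).round(4))
E
```

```text
[ 147  135   62   69 1301] [ 0.5246 -0.1319  0.047 ]
[227 134  37  70 967] [ 0.533  -0.1735  0.047 ]
[282 148  42  42 824] [ 0.5403 -0.2089  0.047 ]
corners [[ 0.5634 -0.0997]
 [ 0.598  -0.2748]
 [ 0.5128 -0.292 ]
 [ 0.4783 -0.1144]] [np.float64(0.0864), np.float64(0.1786), np.float64(0.087), np.float64(0.1809)] [ 0.53811516 -0.19522655]
yaw from corners 11.085782354990991
yaw rockers 11.492345339435284 0.04240888709121912 0.03610921399694878
origins [array([ 0.5374, -0.1947]), array([ 0.5374, -0.1951]), array([ 0.5375, -0.1952])]
(215, 120) [ 0.5595 -0.1501  0.0454]
(330, 210) [ 0.5172 -0.2319  0.0456]
(178, 150) [ 0.5381 -0.1315  0.0512]
(178, 198) [ 0.5105 -0.1367  0.0589]
(245, 198) [ 0.5182 -0.1767  0.0585]
(303, 178) [ 0.5359 -0.2095  0.0524]
(380, 232) [ 0.5145 -0.2612  0.0648]
(380, 225) [ 0.5175 -0.2617  0.0599]
(380, 205) [ 0.5293 -0.2592  0.0572]
```

>>> jog_arm(
  plan=[
    [[0.0073, -0.032, 0.01, 0], [0.007, -0.0323, 0.01, 0], [0, 0, 0.02, 0], [0, 0, 0.02, 0], [0, 0, 0.01, 0], [0, 0, 0, 0], [0, 0, 0, 0]],
  ],
)

```text
t: 2.72
tool_pos: [0.5127, -0.1346, 0.2404]
tool_rot: [180.0, -0.1, 10.9]
ft_force: [0.5, -0.3, 0.2]
opening: -0.002
```

>>> jog_arm(
  plan=[
    [[-0.001, 0, 0.004, 0], [0, 0, 0.003, 0], [0, 0, 0.002, 0], [0, 0, 0.002, 0], [0, 0, 0.0015, 0], [0, 0, 0, 0]],
  ],
)

```text
t: 3.48
tool_pos: [0.5114, -0.1343, 0.227]
tool_rot: [-180.0, -0.0, 10.9]
ft_force: [-0.0, -0.3, -0.0]
opening: 0.004
```

>>> jog_arm(
  plan=[
    [[0, 0, 0.001, 0], [0, 0, 0, 0]],
  ],
)

```text
t: 3.72
tool_pos: [0.5117, -0.1341, 0.2263]
tool_rot: [180.0, -0.1, 11.0]
ft_force: [0.3, -0.2, 1.0]
opening: 0.004
```

>>> jog_arm(
  plan=[
    [[0, 0, 0.001, 0], [0, 0, 0, 0]],
  ],
)

```text
t: 3.98
tool_pos: [0.5117, -0.1341, 0.2256]
tool_rot: [180.0, -0.1, 10.9]
ft_force: [0.3, 0.4, 3.3]
opening: -0.003
```

>>> jog_arm(
  plan=[
    [[0, 0, 0.001, 0], [0, 0, 0, 0]],
  ],
)

```text
t: 4.22
tool_pos: [0.5118, -0.1341, 0.2255]
tool_rot: [180.0, -0.0, 10.9]
ft_force: [-3.6, 0.5, 9.4]
opening: -0.005
```

>>> jog_arm(
  plan=[
    [[0, 0, 0.001, 0], [0, 0, 0, 0]],
  ],
)

```text
t: 4.47
tool_pos: [0.5119, -0.1341, 0.2254]
tool_rot: [180.0, -0.0, 10.9]
ft_force: [-5.4, 1.0, 16.0]
opening: -0.001
```

>>> jog_arm(
  plan=[
    [[0, 0, -0.006, 0], [0, 0, -0.02, 0], [0, 0.0423, -0.02, 0], [0, 0, -0.02, 0], [0, 0, 0, 0], [0, 0, 0, 0]],
  ],
)

```text
t: 5.22
tool_pos: [0.5189, -0.175, 0.2881]
tool_rot: [-179.9, 0.1, 11.0]
ft_force: [0.3, 1.1, -0.5]
opening: 0.0
```

```bash
python3 - <<'E'
from h import *
import pickle
st=bot.get_state(); p,d=bot.snapshot("wrist"); cv2.imwrite("pics/w2.png",p); pickle.dump((st,d),open("w2.pkl","wb"))
print(st['tool_pos'],st['tool_rot'],st['ft_force'])
C=cam("wrist",st); a=np.radians(11.2); Rz=np.array([[np.cos(a),-np.sin(a)],[np.sin(a),np.cos(a)]])
for yc in (.064,.022):
  for x in (-.016,-.012,-.006,.006,.012,.016):
    w=Rz@[x,yc]+[.5376,-.195]; px=proj([*w,.053],C)[0].round().astype(int)
    if not(0<=px[0]<560 and 0<=px[1]<420): print(px,'out');continue
    K,Rc,o=C; z=np.median(d[px[1]-1:px[1]+2,px[0]-1:px[0]+2]); v=np.linalg.inv(K)@[*px,1]*z; print(yc,x,px,(Rc@v+o).round(4))
E
```

```text
[ 0.51885013 -0.17501835  0.28808212] [-1.79931935e+02  7.89479075e-02  1.09956633e+01] [ 0.30489537  1.14693482 -0.53850032]
0.064 -0.016 [211 229] [ 0.5089 -0.1349  0.052 ]
0.064 -0.012 [211 222] [ 0.5131 -0.1343  0.0517]
0.064 -0.006 [211 212] [ 0.5191 -0.1335  0.0517]
0.064 0.006 [209 192] [ 0.5314 -0.1311  0.0546]
0.064 0.012 [209 182] [ 0.5378 -0.1307  0.0572]
0.064 0.016 [208 174] [ 0.5425 -0.1298  0.0589]
0.022 -0.016 [284 229] [ 0.5193 -0.1762  0.0584]
0.022 -0.012 [284 222] [ 0.5228 -0.1756  0.0566]
0.022 -0.006 [284 212] [ 0.5279 -0.1746  0.0543]
0.022 0.006 [284 192] [ 0.5388 -0.1724  0.052 ]
0.022 0.012 [284 181] [ 0.5451 -0.1712  0.0521]
0.022 0.016 [284 174] [ 0.5489 -0.1704  0.0514]
```

View pics/w2.png

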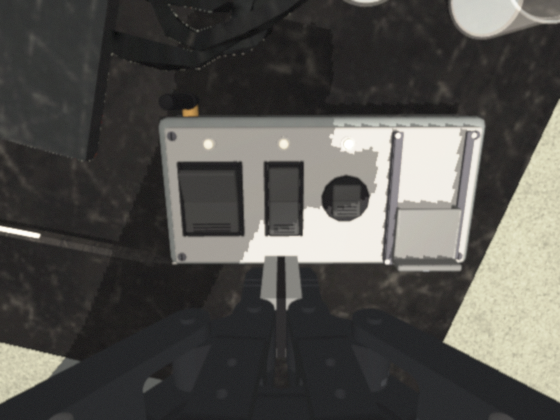

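Depth confirms the heater is off (near half level at 52 mm, far half up), and the feed is still on at (284,222). Next I press the feed.

>>> jog_arm(
  plan=[
    [[0, 0.001, 0.02, 0], [0, 0, 0.02, 0], [0, 0, 0.01, 0], [0, 0, 0.004, 0], [0, 0, 0.003, 0], [0, 0, 0.002, 0], [0, 0, 0.0015, 0], [0, 0, 0.001, 0], [0, 0, 0, 0]],
  ],
)

```text
t: 6.4
tool_pos: [0.5196, -0.177, 0.2278]
tool_rot: [180.0, -0.0, 10.9]
ft_force: [-1.7, -0.2, 0.6]
opening: 0.001
```

>>> jog_arm(
  plan=[
    [[0, 0, 0.001, 0], [0, 0, 0, 0]],
  ],
)

```text
t: 6.65
tool_pos: [0.5196, -0.177, 0.2267]
tool_rot: [180.0, -0.0, 10.9]
ft_force: [-1.4, 0.6, 2.2]
opening: 0.001
```

>>> jog_arm(
  plan=[
    [[0, 0, 0.001, 0], [0, 0, 0, 0]],
  ],
)

```text
t: 6.9
tool_pos: [0.5197, -0.177, 0.2256]
tool_rot: [180.0, -0.0, 10.9]
ft_force: [-0.9, -0.3, 0.9]
opening: 0.002
```

>>> jog_arm(
  plan=[
    [[0, 0, 0.001, 0], [0, 0, 0, 0]],
  ],
)

```text
t: 7.15
tool_pos: [0.5198, -0.1769, 0.2255]
tool_rot: [180.0, -0.0, 10.9]
ft_force: [-2.3, 1.0, 6.5]
opening: -0.001
```

>>> jog_arm(
  plan=[
    [[0, 0, 0.001, 0], [0, 0, 0, 0]],
  ],
)

```text
t: 7.4
tool_pos: [0.5199, -0.1769, 0.2255]
tool_rot: [180.0, 0.0, 10.9]
ft_force: [-4.5, 0.5, 11.4]
opening: 0.007
```

>>> jog_arm(
  plan=[
    [[0, 0, -0.01, 0], [0, 0, -0.02, 0], [-0.024, 0.02, 0, 0], [-0.024, 0.03, 0, 0], [0, 0.0312, 0, 0], [0, 0, 0.011, 0], [0, 0, 0.01, 0], [0, 0, 0, 0], [0, 0, 0, 0]],
  ],
)

```text
t: 8.52
tool_pos: [0.4881, -0.2643, 0.2324]
tool_rot: [-179.9, 0.0, 11.1]
ft_force: [0.1, -0.2, 1.2]
opening: 0.0
```

```bash
python3 - <<'E'
from h import *
st=bot.get_state(); p,d=bot.snapshot("wrist"); cv2.imwrite("pics/w3.png",p)
print(st['tool_pos'],st['tool_rot'],st['ft_force'])
a=np.radians(11.2); Rz=np.array([[np.cos(a),-np.sin(a)],[np.sin(a),np.cos(a)]])
print(Rz.T@(st['tool_pos'][:2]-[.5376,-.195])); C=cam("wrist",st);K,Rc,o=C
def P(w):
    px=proj(w,C)[0].round().astype(int)
    if not(1<=px[0]<559 and 1<=px[1]<419): return px,'out'
    z=np.median(d[px[1]-1:px[1]+2,px[0]-1:px[0]+2]); v=Rc@(np.linalg.inv(K)@[*px,1]*z)+o
    return px,(Rz.T@(v[:2]-[.5376,-.195])).round(4),v[2].round(4)
for yc in (.064,.022):
  for x in (-.016,-.012,.012,.016): print(yc,x,P([*(Rz@[x,yc]+[.5376,-.195]),.053]))
for x in (-.040,-.038,-.036,-.034,-.032,-.03,-.025,-.02): print('sh',x,P([*(Rz@[x,-.072]+[.5376,-.195]),.06]))
E
```

```text
[ 0.48811633 -0.26430556  0.23240122] [-1.79949076e+02  9.72780353e-03  1.10612207e+01] [ 0.07308399 -0.20208783  1.23003311]
[-0.06200278 -0.05837421]
0.064 -0.016 (array([-23, 164]), 'out')
0.064 -0.012 (array([-26, 155]), 'out')
0.064 0.012 (array([-40,  91]), 'out')
0.064 0.016 (array([-43,  80]), 'out')
0.022 -0.016 (array([ 81, 164]), array([-0.0161,  0.0228]), np.float64(0.0517))
0.022 -0.012 (array([ 80, 154]), array([-0.012 ,  0.0225]), np.float64(0.0519))
0.022 0.012 (array([70, 91]), array([0.012 , 0.0197]), np.float64(0.0573))
0.022 0.016 (array([68, 80]), array([0.0158, 0.0192]), np.float64(0.0586))
sh -0.04 (array([316, 226]), array([-0.0608, -0.078 ]), np.float64(-0.0001))
sh -0.038 (array([316, 221]), array([-0.0358, -0.0714]), np.float64(0.066))
sh -0.036 (array([316, 217]), array([-0.0343, -0.0714]), np.float64(0.0657))
sh -0.034 (array([316, 212]), array([-0.0333, -0.0717]), np.float64(0.0625))
sh -0.032 (array([316, 207]), array([-0.0329, -0.0722]), np.float64(0.0569))
sh -0.03 (array([316, 202]), array([-0.0309, -0.0722]), np.float64(0.0563))
sh -0.025 (array([317, 190]), array([-0.0258, -0.0724]), np.float64(0.057))
sh -0.02 (array([317, 177]), array([-0.0205, -0.0723]), np.float64(0.057))
```

View pics/w3.png

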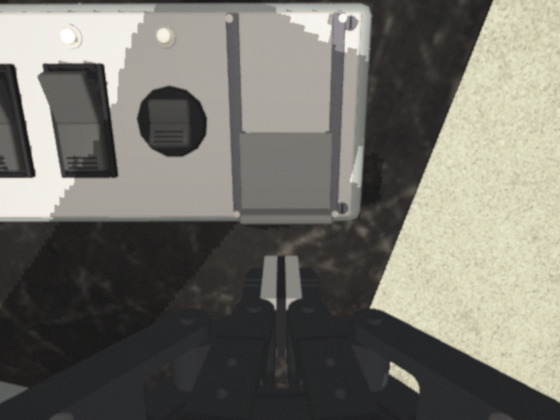

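The feed is off (near half 51.8 mm, far half up), the fan is still on, and the fingertips at (281,258) are lined up with the ridge at (285,218). Now the push.

>>> jog_arm(
  plan=[
    [[0.004, 0.001, 0, 0], [0.004, 0, 0, 0], [0.004, 0, 0, 0], [0.004, 0, 0, 0], [0.004, 0, 0, 0], [0, 0, 0, 0]],
  ],
)

```text
t: 9.32
tool_pos: [0.508, -0.2627, 0.2326]
tool_rot: [180.0, -0.0, 10.9]
ft_force: [-0.6, 0.4, 0.3]
opening: -0.005
```

>>> jog_arm(
  plan=[
    [[0.004, 0, 0, 0], [0.004, 0, 0, 0], [0.004, 0, 0, 0], [0.004, 0, 0, 0], [0.004, 0, 0, 0], [0, 0, 0, 0]],
  ],
)

```text
t: 10.07
tool_pos: [0.5279, -0.2588, 0.2328]
tool_rot: [180.0, -0.1, 11.0]
ft_force: [0.2, 0.5, -0.3]
opening: 0.0
```

>>> jog_arm(
  plan=[
    [[0.003, 0, 0, 0], [0.003, 0, 0, 0], [0.002, 0, 0, 0], [0, 0, 0, 0]],
  ],
)

```text
t: 10.58
tool_pos: [0.5355, -0.2574, 0.2328]
tool_rot: [180.0, -0.0, 10.9]
ft_force: [-0.5, -0.5, 0.4]
opening: 0.001
```

>>> jog_arm(
  plan=[
    [[0.0015, 0, 0, 0], [0, 0, 0, 0]],
  ],
)

```text
t: 10.82
tool_pos: [0.5367, -0.2572, 0.2327]
tool_rot: [180.0, -0.0, 10.9]
ft_force: [-0.6, -0.3, 0.5]
opening: 0.0
```

>>> jog_arm(
  plan=[
    [[0.0015, 0, 0, 0], [0, 0, 0, 0]],
  ],
)

```text
t: 11.08
tool_pos: [0.5382, -0.257, 0.2327]
tool_rot: [180.0, -0.0, 10.9]
ft_force: [-0.7, -0.3, 0.6]
opening: 0.001
```

>>> jog_arm(
  plan=[
    [[0.0015, 0, 0, 0], [0, 0, 0, 0]],
  ],
)

```text
t: 11.32
tool_pos: [0.5394, -0.2568, 0.2326]
tool_rot: [-180.0, 0.0, 10.9]
ft_force: [-1.3, 0.2, 0.3]
opening: 0.001
```

>>> jog_arm(
  plan=[
    [[0.0015, 0, 0, 0], [0, 0, 0, 0]],
  ],
)

```text
t: 11.58
tool_pos: [0.54, -0.2568, 0.2326]
tool_rot: [-180.0, 0.2, 10.9]
ft_force: [-5.8, -0.6, 4.2]
opening: 0.001
```

>>> jog_arm(
  plan=[
    [[-0.012, -0.001, 0, 0], [0, 0, -0.02, 0], [-0.02, 0, -0.03, 0], [0, 0, 0, 0], [0, 0, 0, 0]],
  ],
)

```text
t: 12.2
tool_pos: [0.5101, -0.2613, 0.2836]
tool_rot: [179.9, -0.1, 11.0]
ft_force: [0.2, -0.1, -0.3]
opening: 0.0
```

```bash
python3 - <<'E'
from h import *
st=bot.get_state(); p,d=bot.snapshot("wrist"); cv2.imwrite("pics/w4.png",p)
print(st['tool_pos'],st['tool_rot'],st['ft_force'])
a=np.radians(11.2); Rz=np.array([[np.cos(a),-np.sin(a)],[np.sin(a),np.cos(a)]])
print(Rz.T@(st['tool_pos'][:2]-[.5376,-.195])); C=cam("wrist",st);K,Rc,o=C
def P(w):
    px=proj(w,C)[0].round().astype(int)
    if not(1<=px[0]<559 and 1<=px[1]<419): return px,'out'
    z=np.median(d[px[1]-1:px[1]+2,px[0]-1:px[0]+2]); v=Rc@(np.linalg.inv(K)@[*px,1]*z)+o
    return px,(Rz.T@(v[:2]-[.5376,-.195])).round(4),v[2].round(4)
for x in (-.004,-.002,0,.002,.004,.006,.01): print('sh',x,P([*(Rz@[x,-.06]+[.5376,-.195]),.062]))
print('button',P([*(Rz@[-.021,-.06]+[.5376,-.195]),.053]))
m=(p.max(2)<80).astype(np.uint8)
b=proj([*(Rz@[-.021,-.06]+[.5376,-.195]),.053],C)[0].astype(int); r=np.zeros_like(m); cv2.circle(r,tuple(map(int,b)),40,1,-1); r[b[1]+45:]=0
n,l,s,c=cv2.connectedComponentsWithStats(m*r)
for i in range(1,n):
    if s[i,4]>150: q=ray(c[i],.053,C)[0,:2]; print(s[i],c[i],Rz.T@(q-[.5376,-.195]))
E
```

```text
[ 0.51006299 -0.26125274  0.28361188] [ 1.79944268e+02 -1.36726028e-01  1.09502103e+01] [ 0.19605164 -0.06035891 -0.29012235]
[-0.03988113 -0.05964233]
sh -0.004 (array([281, 171]), array([-0.0069, -0.0599]), np.float64(0.0472))
sh -0.002 (array([281, 167]), array([-0.0049, -0.0599]), np.float64(0.0459))
sh 0 (array([281, 163]), array([ 0.0004, -0.0598]), np.float64(0.0646))
sh 0.002 (array([281, 159]), array([ 0.0026, -0.0598]), np.float64(0.0658))
sh 0.004 (array([281, 155]), array([ 0.0043, -0.0599]), np.float64(0.0636))
sh 0.006 (array([281, 151]), array([ 0.0055, -0.0599]), np.float64(0.0569))
sh 0.01 (array([281, 143]), array([ 0.0097, -0.0599]), np.float64(0.0571))
button (array([281, 198]), array([-0.0211, -0.0598]), np.float64(0.0527))
[ 263  178   37   37 1064] [281.06484962 196.18233083] [-0.01994801 -0.05983141]
[259 231  45   8 236] [281.         233.47457627] [-0.04186509 -0.05971539]
```

View pics/w4.png

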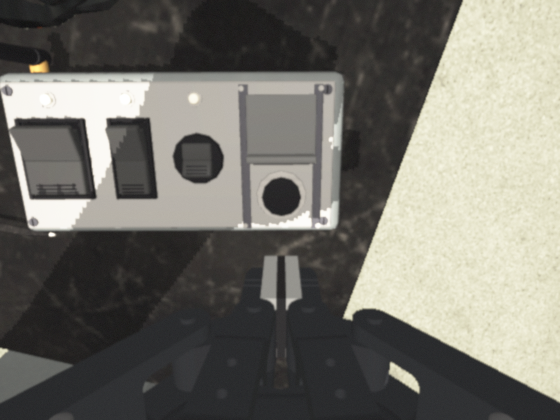

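The shutter is fully back (ridge at console x = 0), the button at (281,196) is uncovered and the console hasn't moved. Next I press the purge.

>>> jog_arm(
  plan=[
    [[0.019, 0, 0.02, 0], [0, 0, 0.02, 0], [0, 0, 0.01, 0], [0, 0, 0.005, 0], [0, 0, 0.002, 0], [0, 0, 0, 0]],
  ],
)

```text
t: 13.0
tool_pos: [0.5278, -0.2581, 0.2261]
tool_rot: [180.0, 0.0, 10.9]
ft_force: [-1.1, 1.2, 1.9]
opening: -0.001
```

>>> jog_arm(
  plan=[
    [[0, 0, 0.001, 0], [0, 0, 0.001, 0], [0, 0, 0, 0]],
  ],
)

```text
t: 13.38
tool_pos: [0.5282, -0.2582, 0.2241]
tool_rot: [180.0, -0.0, 10.9]
ft_force: [-3.4, 0.0, 4.2]
opening: 0.001
```

>>> jog_arm(
  plan=[
    [[0, 0, 0.001, 0], [0, 0, 0.0005, 0], [0, 0, 0, 0]],
  ],
)

```text
t: 13.75
tool_pos: [0.5282, -0.2582, 0.2225]
tool_rot: [180.0, -0.0, 10.9]
ft_force: [-3.2, 0.4, 5.1]
opening: 0.0
```

>>> jog_arm(
  plan=[
    [[0, 0, 0.001, 0], [0, 0, 0, 0]],
  ],
)

```text
t: 14.0
tool_pos: [0.5283, -0.2582, 0.2225]
tool_rot: [180.0, -0.0, 10.9]
ft_force: [-4.4, 1.0, 9.9]
opening: -0.0
```

>>> jog_arm(
  plan=[
    [[0, 0, 0.001, 0], [0, 0, 0, 0]],
  ],
)

```text
t: 14.25
tool_pos: [0.5284, -0.2582, 0.2224]
tool_rot: [180.0, 0.0, 10.9]
ft_force: [-5.2, 0.9, 16.2]
opening: -0.0
```

>>> jog_arm(
  plan=[
    [[0, 0, -0.006, 0], [0, 0, -0.02, 0], [-0.02, 0, -0.03, 0], [-0.01, 0, -0.03, 0], [0, 0, 0, 0], [0, 0, 0, 0]],
  ],
)

```text
t: 15.0
tool_pos: [0.4989, -0.2631, 0.3062]
tool_rot: [-180.0, -0.0, 11.0]
ft_force: [0.3, -0.1, 1.3]
opening: -0.003
```

```bash
python3 - <<'E'
from h import *
st=bot.get_state(); p,d=bot.snapshot("wrist"); cv2.imwrite("pics/w5.png",p)
print(st['tool_pos'],st['ft_force'])
a=np.radians(11.2); Rz=np.array([[np.cos(a),-np.sin(a)],[np.sin(a),np.cos(a)]])
C=cam("wrist",st);K,Rc,o=C
def P(w):
    px=proj(w,C)[0].round().astype(int)
    if not(1<=px[0]<559 and 1<=px[1]<419): return px,'out'
    z=np.median(d[px[1]-1:px[1]+2,px[0]-1:px[0]+2]); v=Rc@(np.linalg.inv(K)@[*px,1]*z)+o
    return px,(Rz.T@(v[:2]-[.5376,-.195])).round(4),v[2].round(4)
for n,x,y,z in (('heater',-.012,.064,.053),('heater far',.016,.064,.058),('feed',-.012,.022,.053),('feed far',.016,.022,.058),('fan near',-.007,-.014,.053),('fan far',.006,-.014,.05),('ridge',.002,-.06,.066),('ridge edge',-.003,-.06,.05),('button',-.021,-.06,.053)): print(n,P([*(Rz@[x,y]+[.5376,-.195]),z]))
E
```

```text
[ 0.49885386 -0.26311329  0.30617397] [ 0.3245741  -0.08357093  1.32522423]
heater (array([ 74, 156]), array([-0.0126,  0.0654]), np.float64(0.051))
heater far (array([ 62, 107]), array([0.0161, 0.0633]), np.float64(0.0589))
feed (array([145, 155]), array([-0.0121,  0.0224]), np.float64(0.0515))
feed far (array([136, 107]), array([0.0159, 0.0219]), np.float64(0.0587))
fan near (array([205, 147]), array([-0.0072, -0.0144]), np.float64(0.0537))
fan far (array([204, 124]), array([ 0.006 , -0.0141]), np.float64(0.0511))
ridge (array([282, 133]), array([ 0.0018, -0.0599]), np.float64(0.0655))
ridge edge (array([282, 139]), array([-0.0034, -0.0599]), np.float64(0.046))
button (array([282, 170]), array([-0.0212, -0.0599]), np.float64(0.0528))
```

View pics/w5.png

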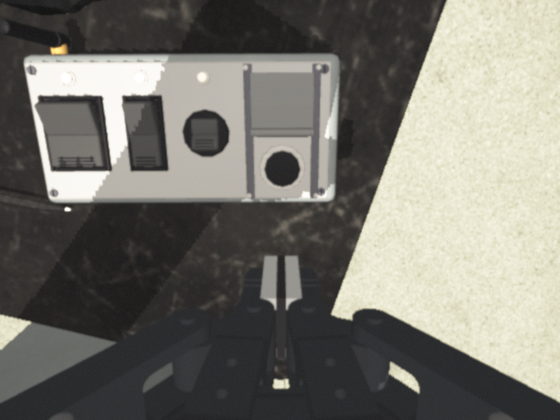

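The final view shows both rockers off at (74,156) and (145,155), the fan at (205,147) still on, the shutter back at (282,133) and the button out at (282,170). The robot is clear of everything.

```bash
python3 -c "
from plant import bot
print(bot.job_done())"
```

```text
the job is handed in; nothing more can be done
None
```

The shutdown is finished and handed in at about 15 s of the 48 s allowed. With the gripper shut, I pressed the heater rocker to its stop, then the feed rocker. After that I pushed the shutter fully back by its ridge, pressed the purge button to its stop and let it out.

**Forces:** the wrist force readings reached about 17 N, against the 30 N limit on touching the console.

**Last camera check:**
- **Rockers:** the near halves of the heater and feed measure about 51 mm, against 52 mm for off, and their far halves are raised.
- **Fan:** it is still on, with its near half raised.
- **Shutter and button:** the shutter ridge is at console x = 0, which is fully back, and the purge button is out at 53 mm.
- **Console:** every control appeared where the first measurement put it, to about 1 mm, so the console did not visibly move.
- **Robot:** the fingers are clear of everything.

None of these checks failed or disagreed. I did not measure the surrounding objects again, but the wrist force showed contact only at the controls. The hand-in gives no verdict.

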